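# Emergency lid release of a dead microcentrifuge

### The job

The microcentrifuge has lost power with its lid locked and the samples inside: take the thin release rod with the flat grip from the tool block, push it down through the small round hole in the control panel until the hidden spring catch has tripped, and put the rod back in the hole of the block it came from. Feel your way gently, because the linkage inside is light and must not be forced when the rod meets it or bottoms. Then swing the lid up by its handle to about 45 degrees, where it stays by itself, let go and leave everything else where it stands.

Things in the scene. Friction and masses are not known exactly. Their poses are not given: they have to be found in the camera images.
- centrifuge: bench microcentrifuge, 270 (x) x 200 (y) x 111 mm high without its lid, fixed; origin at the centre of its underside, x to its rear, z up. Its front 73 mm is a level grey panel 85 mm above the desk with a dark display; behind it a step up to the lid, whose hinge axis (along y) lies at x = 125, z = 118 mm. More than 18 N from the rod on panel, hole or release key does damage.
- release_hole (a point): centre of the release hole at the panel's upper face, axes as the machine; 9 mm diameter, 2 mm countersink, through the 6 mm panel; lid 52 mm behind. Below it, out of sight, the sprung release key: a flat pad 18 mm wide, 12 to 36 mm below the panel's upper face, differing by machine. It resists with about 5 N, rising to 7 N; after 4 to 5 mm the catch trips and 2 N drop off; hard stop at 6 mm.
- lid (a joint): lid angle, 0 shut, 1.2 rad at its stop. While the catch holds it cannot be lifted more than about 0.02 rad. Nothing shows when the catch trips: the lid stays down by its weight, the catch stays open. A stiff hinge holds the freed lid at any angle; raising it takes about 5 N at the handle.
- release_rod: release rod: straight steel shaft 6 mm thick and 76 mm long, small collar, then a flat black grip 12 mm thick (its x), 20 mm wide (its y), 79 to 125 mm above the lower end; about 40 g. Origin at the centre of its lower end, z along the rod up to the grip. At the start it stands upright in an end hole of the tool block.
- rod_grip (a point): middle of the rod's grip, 104 mm above its lower end; axes as the rod
- tool_block: aluminium tool block 50 (x) x 110 (y) x 40 mm high, fixed; origin at the centre of its underside; three holes of 8 mm diameter and 34 mm depth in its top at y = -35, 0 and 35 mm (floor of the holes 6 mm above the desk). The rod and the screwdriver stand in the two outer ones, either way round; the middle one is empty
- screwdriver: screwdriver standing in the other end hole of the block: fat round black handle up to 27 mm thick, 126 mm long in all; origin at its lower end. Not needed; stays where it is
- buffer_bottle: reagent bottle with screw cap, 56 mm thick, 103 mm high, standing on the desk; origin under its centre. To be left alone
- vial_tray: open rack 60 x 108 x 26 mm with three capped vials, on the desk; origin under its centre. To be left alone
- bench_timer: countdown timer 37 x 64 x 60 mm on the desk; origin under its centre. To be left alone
- lid_handle (a point): middle of the lid's handle: a level black bar 10 mm thick and 80 mm long (along y) on two posts; its axis runs 24 mm above the lid's upper face, 7 mm behind the lid's front edge, and with the lid shut 176 mm ahead of and 32 mm above the hinge axis. Axes as the lid: x to the rear, z up when shut
Mind the look-alikes: they are no part of the job. Leave any red or turquoise look-alike of the release_rod alone.

How it is judged:
By the outcome, as a careful person would: the job done as asked, in the order asked, and still so for the second after the job is handed in, with the robot touching nothing.
It also fails if it takes over 70 s, if anything falls off the work surface, if the arm or the gripper's body presses on something with over 40 N, if the wrist force passes 120 N, or if a joint passes its speed limit or range.

### The arm

A 6-joint arm with a two-finger parallel gripper is mounted at the origin on a cart in front of the work surface, level with it; the furniture and walls round the work are solid. World frame = base frame: x ahead of the robot, y to its left, z up, the work surface at z = 0. Lengths are in m, angles in rad, forces in N, time in s.
With the tool pointing down it reaches from about 0.35 to 0.975 m from the base axis. Payload 7.1 kg.
Tool frame: the origin (TCP) lies at the very end of the fingers, on their centre line; the grasp point (between the pads) lies 19 mm behind it; z points along the fingers, y is the direction in which the jaws open and shut (so a half turn about z gives the same grasp; the last joint's range is limited). The gripper opens to 88 mm and grips with 3 to 60 N. Pads are 20 mm wide; open, the fingers measure 115 mm over their backs; the gripper's body (75 mm by 178 mm) begins 61 mm behind the grasp point.
Start: joints at [-1.129, 0.423, 1.63, -0, 1.089, -0.019], TCP at [0.278, -0.56, 0.223] pointing down, gripper open.
Joint ranges: [-3, 3], [-0.9, 2.11], [0.09, 2.58], [-1.31, 4.45], [0.11, 2.69], [-2.54, 2.54]. Speed limits (rad/s): [2.39, 2.39, 3.01, 3.14, 3.14, 3.14].

### API

Orientations are given as [roll, pitch, yaw] about the fixed x, y, z axes, in that order (R = Rz(yaw) Ry(pitch) Rx(roll)).
In Python, from station import env gives the robot as it stands.
- The arm moves only by the tool apply_moves, never from a script. Its argument "commands" is a list of rows, each a list of 3 entries, a list of its own where there are three numbers: the turn, a rotation vector about the tool's x, y, z in rad, then the shift along the tool's x, y, z in cm, then the opening in per cent of the stroke, from 0 (shut) to 100 (fully open). A call has 1 to 20 rows; each row is the pose to reach, as a shift and turn from the pose commanded when the call began, along the tool's axes at that moment; what a row does not reach only later rows make up. A row lasts 1/12 s, in which the tool goes at most 41.7 mm and 7.16 degrees, less where a joint would pass 70% of its speed; a pose out of reach is approached as far as the arm can. A call with a gripper value outside its range is refused whole. The fingers move at their own pace and stop on an object; "grip_force" is the grip in N (left out, the last holds). Time passes only in rows, so rows that repeat a pose let the fingers close. It gives the time, the measured TCP pose, the force and the opening at its end, in the units of the state.
- env.observe(): the state, without advancing time (a new reading comes with each control period).
- env.snapshot(name): name is "scene" or "top" or "wrist"; returns a dict with "frame" (400x640x3 uint8, red, green, blue), "fov_y" (degrees; the focal length in pixels is half the picture's height over the tangent of half this angle, whatever the lens; pixels are square), "cx", "cy" (the principal point, pixels), "extrinsics" (4x4, takes a point from camera to world coordinates). Camera axes: x right, y down, z forward; pixel columns grow to the right and rows downward; lengths in m; the calibration is good to about 2 mm. A picture is of the moment at which its call begins. There is no depth.
- env.close_job(): hands the job in, once; it reports no verdict.
The state is a dict: "time_s": time; "joint_positions": joint angles; "qd": joint speeds; "effort": joint torques, N m; "ee_pos": TCP position; "tcp_rot": TCP orientation; "ft_force": force on the tool from outside, world axes, zero at the start; "moment": the same for the moment, N m; "grip_width": finger opening in m.
Only numpy, scipy, OpenCV 4.12 (cv2) and the standard library are available. Lean on these libraries where they do the work, as an engineer would, in place of code of your own. Each camera call takes 0.05 s, during which the arm holds its last target. There are 200 camera calls.

## Working session

There is one attempt and no reset: what is moved stays moved. The work goes in short steps, Python scripts to look and compute and a tool call to move; the robot and the scene stay as the last step left them, time stands still between calls to the robot, and variables do not carry over. Pictures are saved under pics/ and viewed, about 8 in all and at most 12, crops included, and the job is handed in when it is done.

Besides the shell and the picture viewer there is one more tool, called after "Request:" by a JSON object that holds its "op" and its "data". apply_moves: Moves the arm, as the interface text tells. Its arguments: {"type":"object","properties":{"commands":{"type":"array"},"grip_force":{"type":"number"}},"required":["commands"]}

```bash
ls; mkdir -p pics; cat > h.py <<'E'
import numpy as np, cv2
from station import env
from scipy.spatial.transform import Rotation as R
def snap(n,out=None):
    s=env.snapshot(n)
    if out: cv2.imwrite('pics/'+out,cv2.cvtColor(s['frame'],cv2.COLOR_RGB2BGR))
    return s
def f(s): return s['frame'].shape[0]/2/np.tan(np.radians(s['fov_y'])/2)
def ray(s,u,v,z):
    T=np.array(s['extrinsics']); d=T[:3,:3]@[(u-s['cx'])/f(s),(v-s['cy'])/f(s),1]
    o=T[:3,3]; return o+d*(z-o[2])/d[2]
def proj(s,p):
    T=np.array(s['extrinsics']); c=T[:3,:3].T@(np.array(p)-T[:3,3])
    return c[:2]/c[2]*f(s)+[s['cx'],s['cy']]
E
python3 - <<'E'
from h import *
import pickle
d={n:snap(n,n+'0.png') for n in('scene','top')}
pickle.dump(d,open('s0.pkl','wb'))
for n,s in d.items(): print(n,s['fov_y'],s['cx'],s['cy'],np.round(s['extrinsics'],3).tolist())
print(env.observe())
E
```

```text
pics
scene 51.55748808262873 319.6769717158513 194.6059451672187 [[-0.864, -0.297, 0.407, 0.146], [-0.503, 0.487, -0.714, 0.725], [0.014, -0.821, -0.57, 0.743], [0.0, 0.0, 0.0, 1.0]]
top 46.219814692772445 323.43953727156213 192.2108587832598 [[0.012, -0.994, 0.111, 0.455], [-1.0, -0.012, -0.005, -0.045], [0.006, -0.111, -0.994, 1.51], [0.0, 0.0, 0.0, 1.0]]
{'time_s': 0.1, 'joint_positions': array([-1.12900688e+00,  4.23764391e-01,  1.63059023e+00,  5.33238834e-06,
        1.08860296e+00, -1.89946544e-02]), 'qd': array([ 0.00124228, -0.00280139, -0.00234037, -0.00035182,  0.00043373,
        0.00082182]), 'effort': array([ 1.70771277e-04, -5.45611989e+01, -2.74324518e+01,  6.45674416e-02,
        1.87291828e-02, -5.31564672e-05]), 'ee_pos': array([ 0.27772297, -0.55935543,  0.22198862]), 'tcp_rot': array([-3.14022806e+00, -3.06449536e-05,  4.60781606e-01]), 'ft_force': array([1.19210565, 0.74174818, 0.34889299]), 'moment': array([-0.0063524 , -0.00409331,  0.00310642]), 'grip_width': 0.08810274549832323}
```

```bash
sleep 1
```

```text
(no output)
```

View pics/top0.png

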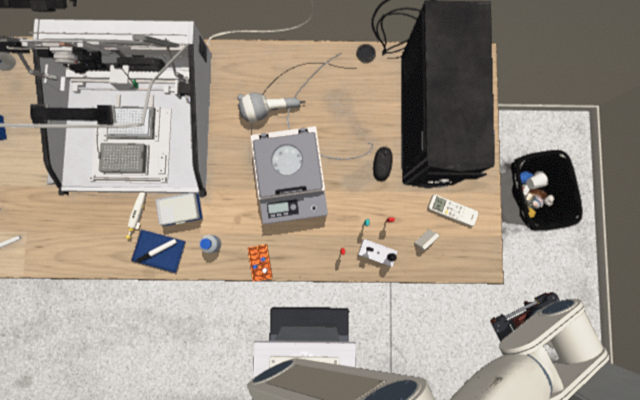

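View pics/scene0.png

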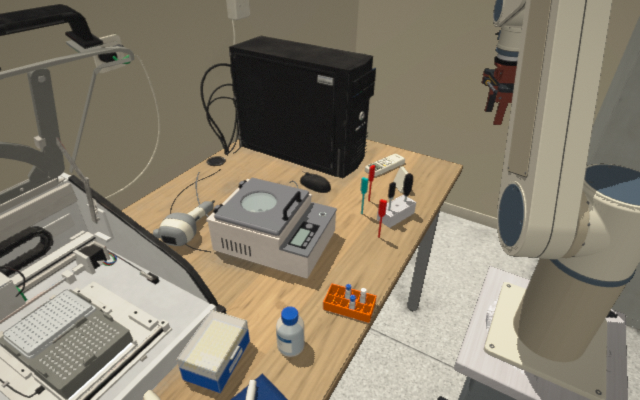

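Top: machine around (290,175), display (283,209), hole near (314,208); block at (378,252) with two black things at (368,247) and (391,257). Red/turquoise look-alikes stand at (390,220), (342,252) and (367,223). The scene view shows black grips on the block at about (393,190) and (407,183). I'll enlarge both to tell rod from screwdriver.

```bash
python3 - <<'E'
import cv2,numpy as np
t=cv2.imread('pics/top0.png');s=cv2.imread('pics/scene0.png')
a=cv2.resize(t[195:275,330:410],(400,400),interpolation=cv2.INTER_CUBIC)
b=cv2.resize(s[155:235,355:435],(400,400),interpolation=cv2.INTER_CUBIC)
cv2.imwrite('pics/c1.png',np.hstack([a,b]))
c=cv2.resize(t[120:240,245:335],(600,800)[::1],interpolation=cv2.INTER_CUBIC)
cv2.imwrite('pics/c2.png',cv2.resize(t[120:240,245:335],(450,600),interpolation=cv2.INTER_CUBIC))
E
```

```text
(no output)
```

View pics/c1.png

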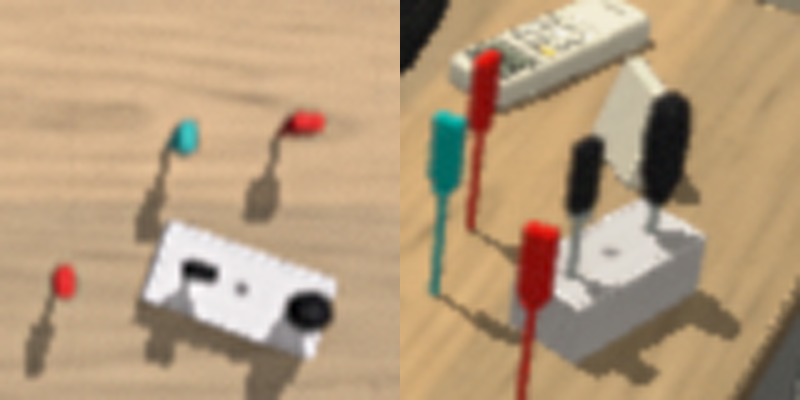

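View pics/c2.png

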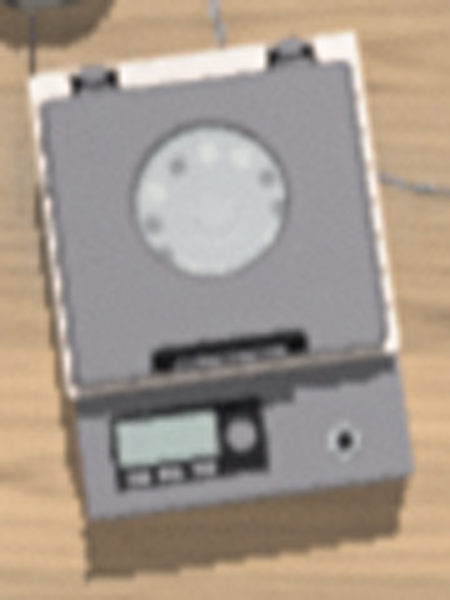

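Fits: the black one at top (370,249), thin flat grip on a thin steel shaft in the block's end hole, is the release rod (the fat round black one at (392,257) is the screwdriver; red/turquoise ones stand on their own). Panel hole at about (313.8,208).

```bash
python3 - <<'E'
from h import *
import pickle
d=pickle.load(open('s0.pkl','rb'));t=d['top'];s=d['scene']
def tc(u,v): return 330+u/5,195+v/5
def sc(u,v): return 355+(u-400)/5,155+v/5
def mc(u,v): return 245+u/5,120+v/5
P=lambda n,cam,uv,z: print(n,np.round(ray(cam,*uv,z),4))
P('rod top (top)',t,tc(199,270),.131)
P('rod e1',t,tc(184,265),.131);P('rod e2',t,tc(216,275),.131)
P('mid hole top',t,tc(241,289),.04);P('mid hole scene',s,sc(611,252),.04)
P('rodbase scene',s,sc(572,277),.04)
P('driver top',t,tc(310,310),.13)
for c in [(172,222),(336,280),(312,356),(145,298)]: P('blk',t,tc(*c),.04)
P('hole',t,mc(344,440),.085)
for c in [(78,398),(405,352),(412,475),(92,518)]: P('panel',t,mc(*c),.085)
for c in [(153,358),(307,342)]: P('handle',t,mc(*c),.15)
for c in [(94,78),(292,53)]: P('hinge',t,mc(*c),.118)
E
```

```text
rod top (top) [ 0.4432 -0.189   0.131 ]
rod e1 [ 0.446  -0.1802  0.131 ]
rod e2 [ 0.4404 -0.1989  0.131 ]
mid hole top [ 0.431  -0.2247  0.04  ]
mid hole scene [ 0.4293 -0.2245  0.04  ]
rodbase scene [ 0.4394 -0.1904  0.04  ]
driver top [ 0.4207 -0.254   0.13  ]
blk [ 0.472  -0.1816  0.04  ]
blk [ 0.4372 -0.2839  0.04  ]
blk [ 0.3902 -0.2688  0.04  ]
blk [ 0.4247 -0.1649  0.04  ]
hole [ 0.5649 -0.0229  0.085 ]
panel [0.5886 0.1397 0.085 ]
panel [ 0.6193 -0.0595  0.085 ]
panel [ 0.544  -0.0646  0.085 ]
panel [0.5155 0.1293 0.085 ]
handle [0.6064 0.0882 0.15  ]
handle [ 0.617  -0.0015  0.15  ]
hinge [0.7801 0.131  0.118 ]
hinge [0.7972 0.0114 0.118 ]
```

```bash
cat >> h.py <<'E'
def go(p,yaw,lean=0,base=None):
    "row for TCP p, tool down with yaw, leaned by turn about tool x; base=(pos,rpy) of commanded pose"
    o=env.observe(); bp,br=base or (o['ee_pos'],o['tcp_rot'])
    A=R.from_euler('xyz',br); B=R.from_euler('xyz',[np.pi,0,yaw])*R.from_rotvec([lean,0,0])
    print('turn',np.round((A.inv()*B).as_rotvec(),3).tolist(),'shift cm',np.round(A.inv().apply(np.array(p)-bp)*100,2).tolist())
def st():
    o=env.observe(); print({k:np.round(o[k],4).tolist() for k in('time_s','ee_pos','tcp_rot','ft_force','grip_width','joint_positions')})
E
python3 -c "
from h import *
go([.4415,-.1905,.2],1.26,base=([.278,-.56,.223],[np.pi,0,.461]))"
```

```text
turn [-0.0, 0.0, -0.799] shift cm [31.08, -25.82, 2.3]
```

Request:
{"op": "apply_moves", "data": {"commands": [[[0,0,-0.8],[31.1,-25.8,2.3],50],[[0,0,-0.8],[31.1,-25.8,2.3],50],[[0,0,-0.8],[31.1,-25.8,2.3],50],[[0,0,-0.8],[31.1,-25.8,2.3],50],[[0,0,-0.8],[31.1,-25.8,2.3],50],[[0,0,-0.8],[31.1,-25.8,2.3],50],[[0,0,-0.8],[31.1,-25.8,2.3],50],[[0,0,-0.8],[31.1,-25.8,2.3],50],[[0,0,-0.8],[31.1,-25.8,2.3],50],[[0,0,-0.8],[31.1,-25.8,2.3],50],[[0,0,-0.8],[31.1,-25.8,2.3],50],[[0,0,-0.8],[31.1,-25.8,2.3],50],[[0,0,-0.8],[31.1,-25.8,2.3],50],[[0,0,-0.8],[31.1,-25.8,2.3],50],[[0,0,-0.8],[31.1,-25.8,2.3],50],[[0,0,-0.8],[31.1,-25.8,2.3],50]]}}

```text
time_s: 1.43
ee_pos: [0.4414, -0.1914, 0.1997]
tcp_rot: [3.142, 0.0, 1.259]
ft_force: [0.4, 0.4, -0.5]
grip_width: 0.044
```

```bash
python3 -c "
from h import *
import pickle
st(); s=snap('wrist','w1.png'); pickle.dump(s,open('w1.pkl','wb'))
print(proj(s,[.4415,-.1905,.131]),proj(s,[.4415,-.1905,.04]),proj(s,env.observe()['ee_pos']))
"
```

```text
{'time_s': 1.4333, 'ee_pos': [0.4414, -0.1914, 0.1997], 'tcp_rot': [3.1416, 0.0001, 1.2589], 'ft_force': [0.4446, 0.3505, -0.4851], 'grip_width': 0.044, 'joint_positions': [-0.4339, 0.244, 1.9603, -0.0001, 0.9373, -0.1219]}
[317.37235091 207.70394764] [317.19661073 179.69178518] [317.92257648 248.00669895]
```

View pics/w1.png

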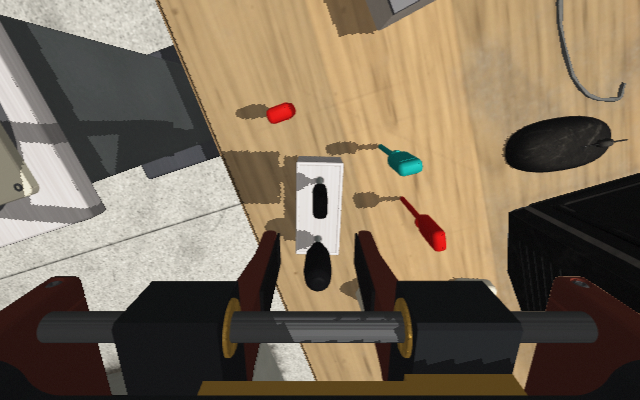

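Wrist view: rod grip at (320,200) with its shaft entering the block at (319,181), screwdriver at (317,268); prediction was (317,180) at the base, so about 2 mm off. Block is well aligned with the jaws.

```bash
python3 -c "
from h import *
import pickle
s=pickle.load(open('w1.pkl','rb'));g=s['frame'].astype(int).max(2)
m=(g<50)[175:225,300:340]; ys,xs=np.nonzero(m); 
for y in range(50): 
  x=np.nonzero(m[y])[0]
  if len(x): print(175+y,300+x.min(),300+x.max(),end='; ')
print()
for z,v in((.131,218),(.131,205),(.085,183)): print(z,v,ray(s,320,v,z))
W=(s['frame'].astype(int).min(2)>150)
for v in (170,225,245):
  x=np.nonzero(W[v,285:360])[0]+285; print(v,x.min(),x.max())
for p in ([.4425,-.192],[.4435,-.193]):
  print([np.round(proj(s,p+[z]),1) for z in (.04,.085,.131)])
"
```

```text
184 317 322; 185 315 324; 186 315 324; 187 314 324; 188 314 325; 189 314 325; 190 313 325; 191 313 325; 192 313 326; 193 313 326; 194 313 326; 195 313 326; 196 313 326; 197 313 326; 198 313 326; 199 313 326; 200 313 326; 201 313 326; 202 313 326; 203 313 326; 204 313 326; 205 313 326; 206 313 326; 207 313 326; 208 313 326; 209 313 326; 210 313 326; 211 313 326; 212 313 326; 213 314 326; 214 314 326; 215 314 325; 216 315 325; 217 315 324; 
0.131 218 [ 0.44081339 -0.19964983  0.131     ]
0.131 205 [ 0.44422055 -0.18894887  0.131     ]
0.085 183 [ 0.44649551 -0.18337891  0.085     ]
170 297 343
225 296 340
245 324 339
[array([318.5, 180.7]), array([318.8, 192.6]), array([319.1, 209. ])]
[array([319.6, 181.3]), array([320.1, 193.2]), array([320.7, 209.8])]
```

Request:
{"op": "apply_moves", "data": {"commands": [[[0,0,0],[0,0.2,2.5],50],[[0,0,0],[0,0.2,5],50],[[0,0,0],[0,0.2,7.5],50],[[0,0,0],[0,0.2,10],50],[[0,0,0],[0,0.2,10.9],50],[[0,0,0],[0,0.2,10.9],50],[[0,0,0],[0,0.2,10.9],50],[[0,0,0],[0,0.2,10.9],35],[[0,0,0],[0,0.2,10.9],25],[[0,0,0],[0,0.2,10.9],20],[[0,0,0],[0,0.2,10.9],15],[[0,0,0],[0,0.2,10.9],10],[[0,0,0],[0,0.2,10.9],5],[[0,0,0],[0,0.2,10.9],5],[[0,0,0],[0,0.2,10.9],5],[[0,0,0],[0,0.2,10.9],5]], "grip_force": 30}}

```text
time_s: 2.82
ee_pos: [0.444, -0.1911, 0.0911]
tcp_rot: [3.141, 0.0, 1.261]
ft_force: [0.9, 0.8, 5.5]
grip_width: 0.0119
```

```bash
python3 -c "
from h import *
st()"
```

```text
{'time_s': 2.8167, 'ee_pos': [0.444, -0.1911, 0.0911], 'tcp_rot': [3.1408, 0.0001, 1.2608], 'ft_force': [0.9268, 0.7528, 5.5168], 'grip_width': 0.0119, 'joint_positions': [-0.4311, 0.4297, 2.0229, 0.0, 0.6882, -0.1212]}
```

Request:
{"op": "apply_moves", "data": {"commands": [[[0,0,0],[0,0,-1],5],[[0,0,0],[0,0,-3],5],[[0,0,0],[0,0,-5.5],5],[[0,0,0],[0,0,-8],5],[[0,0,0],[0,0,-11],5],[[0,0,0],[0,0,-11],5],[[0,0,0],[0,0,-11],5]]}}

```text
time_s: 3.4
ee_pos: [0.4445, -0.1914, 0.2024]
tcp_rot: [3.138, 0.0, 1.261]
ft_force: [-0.2, -0.5, -1.5]
grip_width: 0.0116
```

```bash
python3 -c "
from h import *
st(); go([.545,-.026,.2],1.26)"
```

```text
{'time_s': 3.4, 'ee_pos': [0.4445, -0.1914, 0.2024], 'tcp_rot': [3.1379, 0.0004, 1.2608], 'ft_force': [-0.1696, -0.5062, -1.5221], 'grip_width': 0.0116, 'joint_positions': [-0.4312, 0.2425, 1.9545, 0.0, 0.9409, -0.1212]}
turn [0.004, 0.0, 0.001] shift cm [18.82, 4.52, 0.25]
```

```bash
python3 -c "
from h import *
go([.559,-.042,.2],1.26,base=([.444,-.191,.202],[np.pi,0,1.26]))"
```

```text
turn [0.0, 0.0, 0.0] shift cm [17.7, 6.39, 0.2]
```

Request:
{"op": "apply_moves", "data": {"commands": [[[0,0,0],[3,1,0],5],[[0,0,0],[6,2.2,0],5],[[0,0,0],[9,3.3,0],5],[[0,0,0],[12,4.4,0],5],[[0,0,0],[15,5.4,0],5],[[0,0,0],[17.7,6.4,0],5],[[0,0,0],[17.7,6.4,0],5],[[0,0,0],[17.7,6.4,0],5],[[0,0,0],[17.7,6.4,0],5],[[0,0,0],[17.7,6.4,0],5]]}}

```text
time_s: 4.23
ee_pos: [0.5573, -0.0427, 0.1998]
tcp_rot: [-3.14, 0.001, 1.26]
ft_force: [-0.2, 0.7, -1.3]
grip_width: 0.0118
```

```bash
python3 -c "
from h import *
import pickle
st(); s=snap('wrist'); pickle.dump(s,open('w2.pkl','wb'))
o=env.observe();A=R.from_euler('xyz',o['tcp_rot']);p=o['ee_pos']
print('tip',proj(s,p+A.apply([0,0,.085])),'hole',proj(s,[.565,-.023,.085]))
c=cv2.cvtColor(s['frame'],cv2.COLOR_RGB2BGR)[90:290,220:420]
cv2.imwrite('pics/w2.png',cv2.resize(c,(600,600),interpolation=cv2.INTER_CUBIC))"
```

```text
{'time_s': 4.2333, 'ee_pos': [0.5573, -0.0427, 0.1998], 'tcp_rot': [-3.1396, 0.0006, 1.26], 'ft_force': [-0.1616, 0.7315, -1.3197], 'grip_width': 0.0118, 'joint_positions': [-0.0977, 0.3563, 1.7947, -0.0002, 0.9926, 0.2133]}
tip [317.86641693 202.47154825] hole [319.1144606  170.52805934]
```

View pics/w2.png

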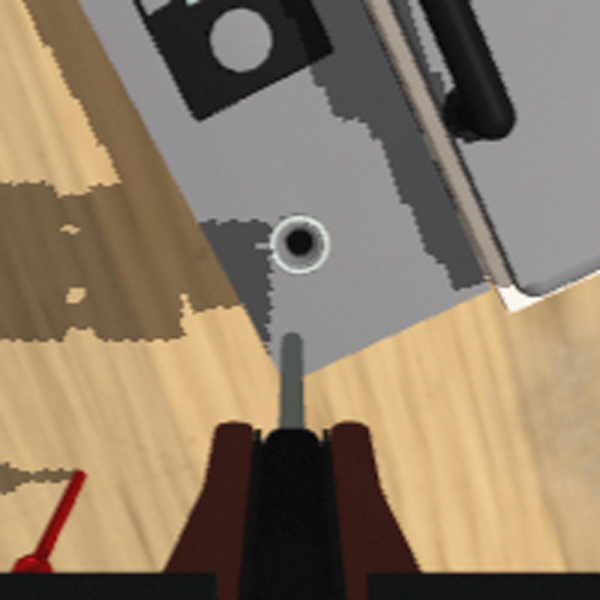

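Crop shows the release hole at full-image (319.8,171), rod tip at (317.0,202) (predicted 317.9,202.5): the rod hangs straight in the grip, within 1 mm.

```bash
python3 -c "
from h import *
import pickle
s=pickle.load(open('w2.pkl','rb'))
o=env.observe();p=o['ee_pos'];A=R.from_euler('xyz',o['tcp_rot'])
h=ray(s,319.8,171,.085); tip=ray(s,317.1,202.5,p[2]-.085)
pred=p+A.apply([0,0,.085])
print('hole',h,'tip',tip,'pred',pred)
print('shift tool (cm), seen tip',A.inv().apply(h-tip)*100,'pred',A.inv().apply(h-pred)*100)
"
```

```text
hole [ 0.56547274 -0.02362355  0.085     ] tip [ 0.55674031 -0.04269842  0.11508684] pred [ 0.55737519 -0.04287453  0.11508694]
shift tool (cm), seen tip [2.08469889 0.25158131 3.00732039] pred [2.08202245 0.18575084 3.00742769]
```

Request:
{"op": "apply_moves", "data": {"commands": [[[0,0,0],[1,0.1,0],5],[[0,0,0],[2.1,0.2,0.8],5],[[0,0,0],[2.1,0.2,1.8],5],[[0,0,0],[2.1,0.2,1.8],5],[[0,0,0],[2.1,0.2,1.8],5],[[0,0,0],[2.1,0.2,1.8],5],[[0,0,0],[2.1,0.2,1.8],5]]}}

```text
time_s: 4.87
ee_pos: [0.567, -0.0227, 0.1827]
tcp_rot: [3.142, 0.0, 1.261]
ft_force: [0.0, 0.1, 0.3]
grip_width: 0.0115
```

```bash
python3 -c "
from h import *
import pickle
st(); s=snap('wrist'); pickle.dump(s,open('w3.pkl','wb'))
o=env.observe();A=R.from_euler('xyz',o['tcp_rot']);p=o['ee_pos']
print('tip',proj(s,p+A.apply([0,0,.085])),'hole',proj(s,[.5655,-.0236,.085]))
c=cv2.cvtColor(s['frame'],cv2.COLOR_RGB2BGR)[150:250,270:370]
cv2.imwrite('pics/w3.png',cv2.resize(c,(600,600),interpolation=cv2.INTER_CUBIC))"
```

```text
{'time_s': 4.8667, 'ee_pos': [0.567, -0.0227, 0.1827], 'tcp_rot': [3.1416, 0.0, 1.2607], 'ft_force': [0.0414, 0.0838, 0.3064], 'grip_width': 0.0115, 'joint_positions': [-0.061, 0.3896, 1.7901, -0.0001, 0.9618, 0.2491]}
tip [317.61363916 202.35453784] hole [316.24967876 199.14422657]
```

View pics/w3.png

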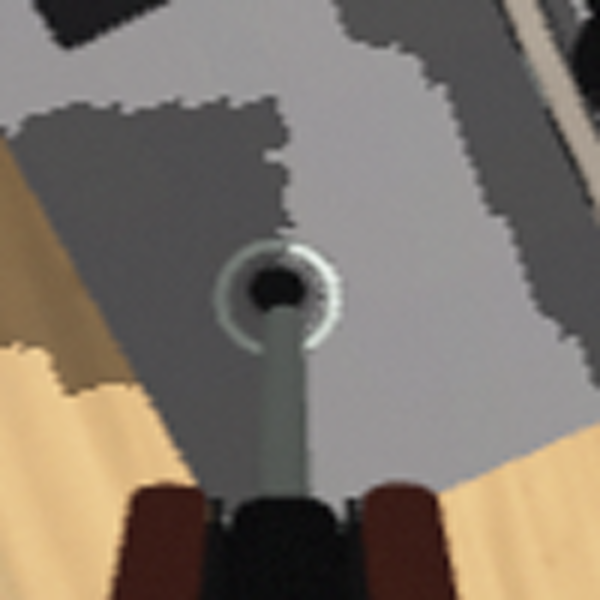

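Ring centre at (316.3,199.7), rod tip at about (317.3,202.2) and 13 mm above the panel.

```bash
python3 -c "
from h import *
import pickle
s=pickle.load(open('w3.pkl','rb'))
o=env.observe();p=o['ee_pos'];A=R.from_euler('xyz',o['tcp_rot'])
h=ray(s,316.3,199.7,.085); pred=p+A.apply([0,0,.085])
for v in(201.2,202.2):
  tip=ray(s,317.3,v,p[2]-.085); print('seen',A.inv().apply(h-tip)*100)
print(h,'pred',A.inv().apply(h-pred)*100)
"
```

```text
seen [-0.2860962  -0.08771265  1.28562326]
seen [-0.19553742 -0.08780536  1.28562694]
[ 0.56538235 -0.0241157   0.085     ] pred [-0.18153649 -0.11477256  1.28562085]
```

Request:
{"op": "apply_moves", "data": {"commands": [[[0,0,0],[-0.2,-0.1,0],5],[[0,0,0],[-0.2,-0.1,0.4],5],[[0,0,0],[-0.2,-0.1,0.9],5],[[0,0,0],[-0.2,-0.1,0.9],5],[[0,0,0],[-0.2,-0.1,0.9],5],[[0,0,0],[-0.2,-0.1,0.9],5],[[0,0,0],[-0.2,-0.1,0.9],5],[[0,0,0],[-0.2,-0.1,0.9],5]]}}

```text
time_s: 5.58
ee_pos: [0.5655, -0.0242, 0.1738]
tcp_rot: [3.141, -0.0, 1.261]
ft_force: [0.5, -0.1, -0.8]
grip_width: 0.0119
```

```bash
python3 -c "
from h import *
import pickle
st();o=env.observe();p=o['ee_pos'];A=R.from_euler('xyz',o['tcp_rot'])
print(A.inv().apply(np.array([.5654,-.0240,.085])-(p+A.apply([0,-.0005,.085])))*100)
s=snap('wrist'); pickle.dump(s,open('w4.pkl','wb'))
c=cv2.cvtColor(s['frame'],cv2.COLOR_RGB2BGR)[170:230,290:350]
cv2.imwrite('pics/w4.png',cv2.resize(c,(600,600),interpolation=cv2.INTER_CUBIC))
"
```

```text
{'time_s': 5.5833, 'ee_pos': [0.5655, -0.0242, 0.1738], 'tcp_rot': [3.1413, -0.0001, 1.2608], 'ft_force': [0.5102, -0.1082, -0.842], 'grip_width': 0.0119, 'joint_positions': [-0.0638, 0.3996, 1.7995, -0.0, 0.9422, 0.2462]}
[0.01537053 0.03216131 0.37936518]
```

View pics/w4.png

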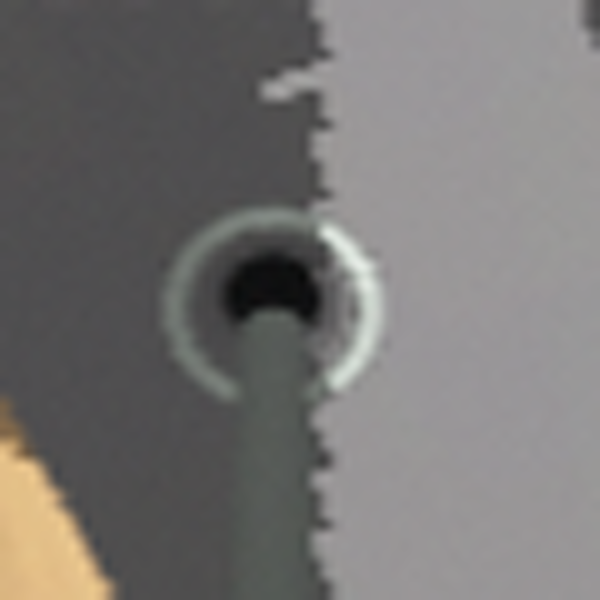

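The rod tip is centred over the bore. I'll descend in small steps, watching the force.

Request:
{"op": "apply_moves", "data": {"commands": [[[0,0,0],[0,0,0.2],5],[[0,0,0],[0,0,0.4],5],[[0,0,0],[0,0,0.6],5],[[0,0,0],[0,0,0.8],5],[[0,0,0],[0,0,1.0],5],[[0,0,0],[0,0,1.0],5],[[0,0,0],[0,0,1.0],5]]}}

```text
time_s: 6.22
ee_pos: [0.5652, -0.0242, 0.1635]
tcp_rot: [-3.141, 0.0, 1.261]
ft_force: [-0.9, -0.1, -0.1]
grip_width: 0.0116
```

Request:
{"op": "apply_moves", "data": {"commands": [[[0,0,0],[0,0,0.2],5],[[0,0,0],[0,0,0.4],5],[[0,0,0],[0,0,0.6],5],[[0,0,0],[0,0,0.6],5],[[0,0,0],[0,0,0.6],5]]}}

```text
time_s: 6.63
ee_pos: [0.5652, -0.0242, 0.1575]
tcp_rot: [-3.141, 0.0, 1.261]
ft_force: [-0.0, -0.6, -0.4]
grip_width: 0.0117
```

Request:
{"op": "apply_moves", "data": {"commands": [[[0,0,0],[0,0,0.1],5],[[0,0,0],[0,0,0.2],5],[[0,0,0],[0,0,0.3],5],[[0,0,0],[0,0,0.3],5],[[0,0,0],[0,0,0.3],5]]}}

```text
time_s: 7.05
ee_pos: [0.5653, -0.0242, 0.1546]
tcp_rot: [-3.141, 0.0, 1.261]
ft_force: [-0.8, -0.2, -0.4]
grip_width: 0.012
```

Depth 15.4 mm, no contact yet.

Request:
{"op": "apply_moves", "data": {"commands": [[[0,0,0],[0,0,0.1],5],[[0,0,0],[0,0,0.2],5],[[0,0,0],[0,0,0.3],5],[[0,0,0],[0,0,0.3],5],[[0,0,0],[0,0,0.3],5]]}}

```text
time_s: 7.47
ee_pos: [0.5653, -0.0242, 0.1516]
tcp_rot: [-3.141, 0.0, 1.261]
ft_force: [-0.5, 0.3, -1.3]
grip_width: 0.0116
```

Request:
{"op": "apply_moves", "data": {"commands": [[[0,0,0],[0,0,0.1],5],[[0,0,0],[0,0,0.2],5],[[0,0,0],[0,0,0.3],5],[[0,0,0],[0,0,0.3],5],[[0,0,0],[0,0,0.3],5]]}}

```text
time_s: 7.88
ee_pos: [0.5653, -0.0242, 0.1486]
tcp_rot: [-3.141, 0.0, 1.261]
ft_force: [0.8, 0.5, -1.0]
grip_width: 0.0118
```

Request:
{"op": "apply_moves", "data": {"commands": [[[0,0,0],[0,0,0.1],5],[[0,0,0],[0,0,0.2],5],[[0,0,0],[0,0,0.3],5],[[0,0,0],[0,0,0.3],5],[[0,0,0],[0,0,0.3],5]]}}

```text
time_s: 8.3
ee_pos: [0.5653, -0.0242, 0.1456]
tcp_rot: [-3.141, 0.0, 1.261]
ft_force: [-0.3, 0.4, -0.8]
grip_width: 0.0121
```

Request:
{"op": "apply_moves", "data": {"commands": [[[0,0,0],[0,0,0.1],5],[[0,0,0],[0,0,0.2],5],[[0,0,0],[0,0,0.3],5],[[0,0,0],[0,0,0.3],5],[[0,0,0],[0,0,0.3],5]]}}

```text
time_s: 8.72
ee_pos: [0.5653, -0.0242, 0.1426]
tcp_rot: [-3.141, 0.0, 1.261]
ft_force: [-0.2, -0.1, -0.2]
grip_width: 0.0121
```

Request:
{"op": "apply_moves", "data": {"commands": [[[0,0,0],[0,0,0.1],5],[[0,0,0],[0,0,0.2],5],[[0,0,0],[0,0,0.3],5],[[0,0,0],[0,0,0.3],5],[[0,0,0],[0,0,0.3],5]]}}

```text
time_s: 9.13
ee_pos: [0.5655, -0.0242, 0.1399]
tcp_rot: [3.141, -0.0, 1.261]
ft_force: [-1.0, 0.7, 3.4]
grip_width: 0.012
```

Contact at about 29.5 mm depth. Now 1 mm steps.

Request:
{"op": "apply_moves", "data": {"commands": [[[0,0,0],[0,0,0.05],5],[[0,0,0],[0,0,0.1],5],[[0,0,0],[0,0,0.1],5],[[0,0,0],[0,0,0.1],5]]}}

```text
time_s: 9.47
ee_pos: [0.5655, -0.0242, 0.139]
tcp_rot: [3.141, -0.0, 1.261]
ft_force: [-1.4, 0.4, 5.0]
grip_width: 0.0116
```

Request:
{"op": "apply_moves", "data": {"commands": [[[0,0,0],[0,0,0.05],5],[[0,0,0],[0,0,0.1],5],[[0,0,0],[0,0,0.1],5],[[0,0,0],[0,0,0.1],5]]}}

```text
time_s: 9.8
ee_pos: [0.5655, -0.0242, 0.1379]
tcp_rot: [3.141, -0.0, 1.261]
ft_force: [-1.1, 0.4, 5.1]
grip_width: 0.0123
```

Request:
{"op": "apply_moves", "data": {"commands": [[[0,0,0],[0,0,0.05],5],[[0,0,0],[0,0,0.1],5],[[0,0,0],[0,0,0.1],5],[[0,0,0],[0,0,0.1],5]]}}

```text
time_s: 10.13
ee_pos: [0.5655, -0.0242, 0.137]
tcp_rot: [3.141, -0.0, 1.261]
ft_force: [-1.0, -0.4, 5.1]
grip_width: 0.0117
```

Request:
{"op": "apply_moves", "data": {"commands": [[[0,0,0],[0,0,0.05],5],[[0,0,0],[0,0,0.05],5],[[0,0,0],[0,0,0.05],5]]}}

```text
time_s: 10.38
ee_pos: [0.5655, -0.0242, 0.1365]
tcp_rot: [3.141, -0.0, 1.261]
ft_force: [-1.6, 0.1, 5.7]
grip_width: 0.0118
```

Request:
{"op": "apply_moves", "data": {"commands": [[[0,0,0],[0,0,0.05],5],[[0,0,0],[0,0,0.05],5],[[0,0,0],[0,0,0.05],5]]}}

```text
time_s: 10.63
ee_pos: [0.5655, -0.0242, 0.1358]
tcp_rot: [3.141, -0.0, 1.261]
ft_force: [-1.0, 0.7, 5.7]
grip_width: 0.012
```

Request:
{"op": "apply_moves", "data": {"commands": [[[0,0,0],[0,0,0.05],5],[[0,0,0],[0,0,0.05],5],[[0,0,0],[0,0,0.05],5]]}}

```text
time_s: 10.88
ee_pos: [0.5654, -0.0242, 0.1352]
tcp_rot: [3.141, -0.0, 1.261]
ft_force: [-1.9, -0.7, 5.4]
grip_width: 0.0114
```

Request:
{"op": "apply_moves", "data": {"commands": [[[0,0,0],[0,0,0.05],5],[[0,0,0],[0,0,0.05],5],[[0,0,0],[0,0,0.05],5]]}}

```text
time_s: 11.13
ee_pos: [0.5655, -0.0242, 0.1347]
tcp_rot: [3.141, -0.0, 1.261]
ft_force: [-0.6, 0.1, 4.8]
grip_width: 0.0116
```

Request:
{"op": "apply_moves", "data": {"commands": [[[0,0,0],[0,0,0.05],5],[[0,0,0],[0,0,0.05],5],[[0,0,0],[0,0,0.05],5]]}}

```text
time_s: 11.38
ee_pos: [0.5655, -0.0242, 0.1344]
tcp_rot: [3.141, -0.0, 1.261]
ft_force: [-1.0, -0.3, 6.0]
grip_width: 0.0115
```

```bash
python3 -c "
from h import *
F=[]
for i in range(10):
  env.snapshot('wrist');o=env.observe();F.append([*o['ft_force'],o['ee_pos'][2]*1000,o['effort'][1]])
print(np.round(np.mean(F,0),2),np.round(np.std(F,0),2))
"
```

```text
[-1.3700e+00 -1.0000e-02  6.1400e+00  1.3436e+02 -4.8010e+01] [0.35 0.44 0.43 0.01 0.  ]
```

Request:
{"op": "apply_moves", "data": {"commands": [[[0,0,0],[0,0,0.05],5],[[0,0,0],[0,0,0.05],5],[[0,0,0],[0,0,0.05],5]]}}

```text
time_s: 12.13
ee_pos: [0.5656, -0.0242, 0.1342]
tcp_rot: [3.141, -0.0, 1.261]
ft_force: [-3.1, -0.5, 10.6]
grip_width: 0.0121
```

```bash
python3 -c "
from h import *
F=[]
for i in range(10):
  env.snapshot('wrist');o=env.observe();F.append([*o['ft_force'],o['ee_pos'][2]*1000,o['effort'][1]])
print(np.round(np.mean(F,0),2),np.round(np.std(F,0),2))
"
```

```text
[-2.2400e+00  4.0000e-02  9.7000e+00  1.3425e+02 -4.6300e+01] [0.41 0.78 0.44 0.01 0.01]
```

Force rises to 9.7 N with almost no further motion: the hard stop, after about 6 mm travel, with a dip to 4.8 N before it. So the catch has tripped. Retracting.

Request:
{"op": "apply_moves", "data": {"commands": [[[0,0,0],[0,0,-0.5],5],[[0,0,0],[0,0,-1.5],5],[[0,0,0],[0,0,-3],5],[[0,0,0],[0,0,-4.5],5],[[0,0,0],[0,0,-6],5],[[0,0,0],[0,0,-6.7],5],[[0,0,0],[0,0,-6.7],5],[[0,0,0],[0,0,-6.7],5]]}}

```text
time_s: 13.3
ee_pos: [0.5653, -0.0242, 0.2006]
tcp_rot: [3.141, -0.0, 1.261]
ft_force: [-0.5, 0.8, -1.5]
grip_width: 0.0115
```

```bash
python3 -c "
from h import *
st(); go([.444,-.1911,.2],1.2608)"
```

```text
{'time_s': 13.3, 'ee_pos': [0.5653, -0.0242, 0.2006], 'tcp_rot': [3.1414, -0.0001, 1.2608], 'ft_force': [-0.4651, 0.7642, -1.5155], 'grip_width': 0.0115, 'joint_positions': [-0.0638, 0.3639, 1.7808, -0.0, 0.9967, 0.2462]}
turn [0.0, -0.0, 0.0] shift cm [-19.59, -6.46, 0.06]
```

Request:
{"op": "apply_moves", "data": {"commands": [[[0,0,0],[-3,-1,0],5],[[0,0,0],[-6.5,-2.2,0],5],[[0,0,0],[-10,-3.3,0],5],[[0,0,0],[-13,-4.3,0],5],[[0,0,0],[-16,-5.3,0],5],[[0,0,0],[-19.6,-6.5,0],5],[[0,0,0],[-19.6,-6.5,0],5],[[0,0,0],[-19.6,-6.5,2],5],[[0,0,0],[-19.6,-6.5,5],5],[[0,0,0],[-19.6,-6.5,6.8],5],[[0,0,0],[-19.6,-6.5,6.8],5],[[0,0,0],[-19.6,-6.5,6.8],5],[[0,0,0],[-19.6,-6.5,6.8],5],[[0,0,0],[-19.6,-6.5,6.8],5]]}}

```text
time_s: 14.47
ee_pos: [0.4445, -0.1912, 0.1337]
tcp_rot: [3.14, 0.0, 1.261]
ft_force: [0.8, 1.1, -0.5]
grip_width: 0.0115
```

```bash
python3 -c "
from h import *
import pickle
st(); go([.444,-.1911,.0911],1.2608); s=snap('wrist'); pickle.dump(s,open('w5.pkl','wb'))
c=cv2.cvtColor(s['frame'],cv2.COLOR_RGB2BGR)[150:270,260:380]
cv2.imwrite('pics/w5.png',cv2.resize(c,(600,600),interpolation=cv2.INTER_CUBIC))
o=env.observe();print(proj(s,o['ee_pos']-[0,0,.085]),proj(s,[.444,-.1911,.04]))"
```

```text
{'time_s': 14.4667, 'ee_pos': [0.4445, -0.1912, 0.1337], 'tcp_rot': [3.1399, 0.0002, 1.2611], 'ft_force': [0.8387, 1.0679, -0.5003], 'grip_width': 0.0115, 'joint_positions': [-0.4308, 0.3532, 2.0021, 0.0, 0.7845, -0.1211]}
turn [0.002, 0.0, 0.0] shift cm [-0.01, -0.06, 4.26]
[317.45317053 202.35407413] [316.7312192  199.26521077]
```

View pics/w5.png

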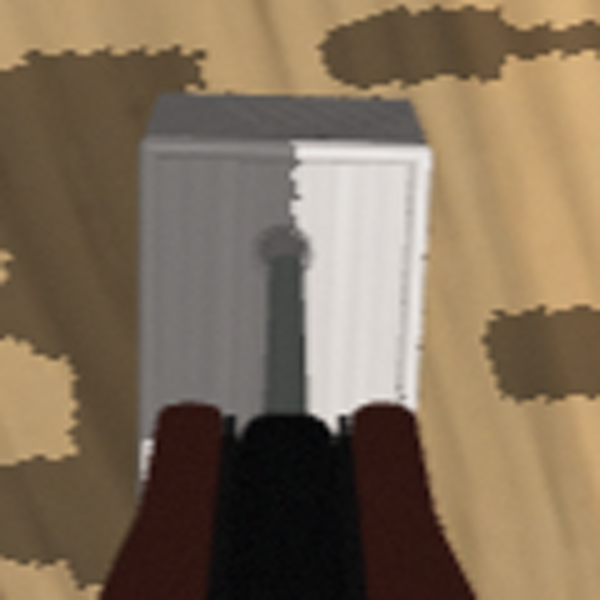

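The hole is at (316.8,199.2), matching the grasp pose projection (316.7,199.3), and the rod tip is over it.

Request:
{"op": "apply_moves", "data": {"commands": [[[0,0,0],[0,-0.04,0.3],5],[[0,0,0],[0,-0.04,0.6],5],[[0,0,0],[0,-0.04,0.9],5],[[0,0,0],[0,-0.04,1.2],5],[[0,0,0],[0,-0.04,1.5],5],[[0,0,0],[0,-0.04,1.5],5],[[0,0,0],[0,-0.04,1.5],5]]}}

```text
time_s: 15.1
ee_pos: [0.4432, -0.1908, 0.1174]
tcp_rot: [-3.141, -0.0, 1.261]
ft_force: [-0.2, -0.1, 0.3]
grip_width: 0.0117
```

Request:
{"op": "apply_moves", "data": {"commands": [[[0,0,0],[0,0,0.5],5],[[0,0,0],[0,0,1],5],[[0,0,0],[0,0,1.5],5],[[0,0,0],[0,0,2],5],[[0,0,0],[0,0,2.3],5],[[0,0,0],[0,0,2.5],5],[[0,0,0],[0,0,2.5],5],[[0,0,0],[0,0,2.5],5]]}}

```text
time_s: 15.77
ee_pos: [0.4432, -0.1908, 0.0925]
tcp_rot: [-3.141, -0.0, 1.261]
ft_force: [0.8, 0.0, 0.2]
grip_width: 0.0121
```

Seated to within about 1 mm; release gently and rise.

Request:
{"op": "apply_moves", "data": {"commands": [[[0,0,0],[0,0,0],15],[[0,0,0],[0,0,0],20],[[0,0,0],[0,0,0],30],[[0,0,0],[0,0,0],45],[[0,0,0],[0,0,0],50],[[0,0,0],[0,0,0],50],[[0,0,0],[0,0,-2],50],[[0,0,0],[0,0,-5],50],[[0,0,0],[0,0,-8],50],[[0,0,0],[0,0,-11],50],[[0,0,0],[0,0,-14],50],[[0,0,0],[0,0,-14],50],[[0,0,0],[0,0,-14],50]]}}

```text
time_s: 16.85
ee_pos: [0.4442, -0.1913, 0.2343]
tcp_rot: [3.138, 0.001, 1.261]
ft_force: [-0.6, 0.3, 0.2]
grip_width: 0.0438
```

```bash
python3 -c "
from h import *
import pickle
st(); go([.600,.043,.25],1.71)
t=snap('top');w=snap('wrist')
a=cv2.resize(cv2.cvtColor(w['frame'],cv2.COLOR_RGB2BGR)[120:270,240:390],(400,400))
pickle.dump(t,open('t2.pkl','wb'))
b=cv2.resize(cv2.cvtColor(t['frame'],cv2.COLOR_RGB2BGR)[160:220,260:320],(400,400),interpolation=cv2.INTER_CUBIC)
cv2.imwrite('pics/w6.png',np.hstack([a,b]))"
```

```text
{'time_s': 16.85, 'ee_pos': [0.4442, -0.1913, 0.2343], 'tcp_rot': [3.1376, 0.0005, 1.2608], 'ft_force': [-0.6181, 0.2942, 0.1992], 'grip_width': 0.0438, 'joint_positions': [-0.4313, 0.1973, 1.9266, -0.0, 1.0138, -0.1213]}
turn [0.004, 0.001, -0.449] shift cm [27.07, 7.7, -1.55]
```

View pics/w6.png

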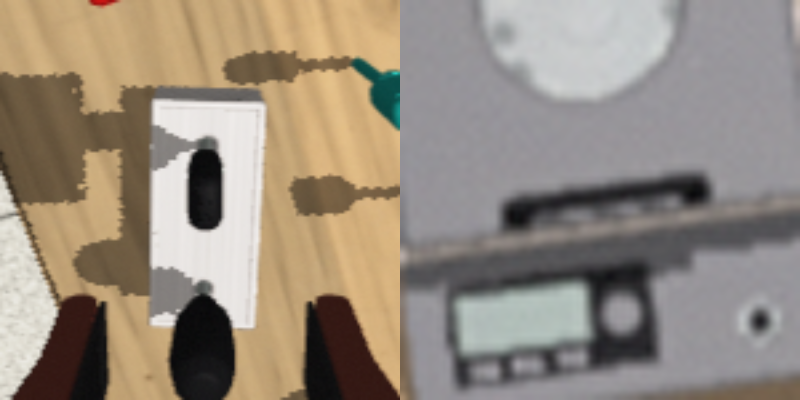

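Rod stands upright back in its hole (left, (205,188)); screwdriver untouched. Right: handle bar centre at crop (608,197), i.e. top image (291.2,189.5).

```bash
python3 -c "
from h import *
import pickle
s=pickle.load(open('t2.pkl','rb'))
P=lambda u,v,z:ray(s,260+(u-400)/6.667,160+v/6.667,z)
l=P(508,208,.15);r=P(710,184,.15);c=P(608,197,.15)
print(l,r,c,np.arctan2(-(l-r)[0],(l-r)[1]),np.linalg.norm(l-r))
for y in (.13,.145,.16):
  e=np.array([np.cos(y),np.sin(y),0]); print(y,(c-[.5654,-.024,0])@e)
print(P(760,321,.085))
"
```

```text
[0.60763574 0.08649243 0.15      ] [ 0.61932833 -0.00175541  0.15      ] [0.61303184 0.04282569 0.15      ] 0.13172993897838237 0.08901909069522768
0.13 0.05589280491365971
0.145 0.05678778975225479
0.16 0.057669997577727325
[ 0.5644099  -0.02354802  0.085     ]
```

```bash
python3 -c "
from h import *
go([.615,.043,.235],1.711)"
```

```text
turn [-0.001, -0.0, -0.45] shift cm [27.5, 9.29, -0.32]
```

Request:
{"op": "apply_moves", "data": {"commands": [[[0,0,-0.1],[4,1.3,0],50],[[0,0,-0.2],[8,2.7,0],50],[[0,0,-0.3],[12,4,0],50],[[0,0,-0.4],[16,5.4,0],50],[[0,0,-0.45],[20,6.8,0],50],[[0,0,-0.45],[24,8.1,0],50],[[0,0,-0.45],[27.5,9.3,0],50],[[0,0,-0.45],[27.5,9.3,0],50],[[0,0,-0.45],[27.5,9.3,0],50],[[0,0,-0.45],[27.5,9.3,0],50],[[0,0,-0.45],[27.5,9.3,0],50]]}}

```text
time_s: 17.87
ee_pos: [0.6145, 0.0417, 0.2314]
tcp_rot: [-3.139, -0.0, 1.71]
ft_force: [-0.4, -0.4, 0.4]
grip_width: 0.0436
```

```bash
python3 -c "
from h import *
st(); go([.615,.043,.138],1.711); s=snap('wrist'); 
print([proj(s,p) for p in ([.615,.043,.15],[.6206,.0034,.15],[.6094,.0826,.15])])
cv2.imwrite('pics/w7.png',cv2.cvtColor(s['frame'],cv2.COLOR_RGB2BGR)[100:350,170:470])"
```

```text
{'time_s': 17.8667, 'ee_pos': [0.6145, 0.0417, 0.2314], 'tcp_rot': [-3.1389, -0.0001, 1.7099], 'ft_force': [-0.3996, -0.3834, 0.3726], 'grip_width': 0.0436, 'joint_positions': [0.0485, 0.4015, 1.6417, -0.0002, 1.1011, -0.0905]}
turn [-0.003, -0.0, -0.001] shift cm [0.12, 0.1, 9.34]
[array([318.60324154, 202.5953523 ]), array([318.56194036, 245.29403414]), array([318.64861849, 155.68299246])]
```

View pics/w7.png

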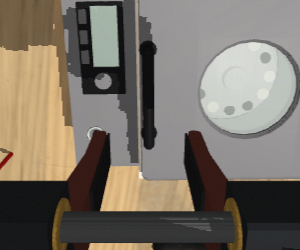

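Handle bar spans full-image (318,142)–(320,248), lying centrally between the jaws. Descending and gripping.

Request:
{"op": "apply_moves", "data": {"commands": [[[0,0,0],[0.4,0.1,2],50],[[0,0,0],[0.4,0.1,4.5],50],[[0,0,0],[0.4,0.1,7],50],[[0,0,0],[0.4,0.1,8.5],50],[[0,0,0],[0.4,0.1,9.3],50],[[0,0,0],[0.4,0.1,9.3],50],[[0,0,0],[0.4,0.1,9.3],35],[[0,0,0],[0.4,0.1,9.3],25],[[0,0,0],[0.4,0.1,9.3],15],[[0,0,0],[0.4,0.1,9.3],10],[[0,0,0],[0.4,0.1,9.3],5],[[0,0,0],[0.4,0.1,9.3],2],[[0,0,0],[0.4,0.1,9.3],2],[[0,0,0],[0.4,0.1,9.3],2]], "grip_force": 20}}

```text
time_s: 19.08
ee_pos: [0.6145, 0.0465, 0.1401]
tcp_rot: [-3.138, 0.0, 1.711]
ft_force: [-6.7, -1.5, 6.3]
grip_width: 0.0093
```

```bash
python3 -c "
from h import *
st()"
```

```text
{'time_s': 19.0833, 'ee_pos': [0.6145, 0.0465, 0.1401], 'tcp_rot': [-3.1382, 0.0001, 1.7112], 'ft_force': [-6.674, -1.5027, 6.2611], 'grip_width': 0.0093, 'joint_positions': [0.0564, 0.5127, 1.7028, -0.0005, 0.9294, -0.0837]}
```

```bash
cat > arc.py <<'E'
from h import *
def d(t): return np.array([-.176*np.cos(t)+.032*np.sin(t),.032*np.cos(t)+.176*np.sin(t)])
def rows(t0,ts,k):
    out=[]
    for t in ts:
        p=d(t)-d(t0); a=k*(t-t0)
        p=p+[-.010*np.sin(a),.010*(1-np.cos(a))]
        out.append([[round(a,3),0,0],[0,round(p[0]*100,2),round(-p[1]*100,2)],2])
    print(out)
E
python3 -c "
from arc import *
rows(0,[.03,.06,.09,.12,.12,.12],0)
rows(.12,np.r_[np.linspace(.15,.81,17),.81,.81,.81],.5)"
```

```text
[[[0.0, 0, 0], [0, np.float64(0.1), np.float64(-0.53)], 2], [[0.0, 0, 0], [0, np.float64(0.22), np.float64(-1.05)], 2], [[0.0, 0, 0], [0, np.float64(0.36), np.float64(-1.57)], 2], [[0.0, 0, 0], [0, np.float64(0.51), np.float64(-2.08)], 2], [[0.0, 0, 0], [0, np.float64(0.51), np.float64(-2.08)], 2], [[0.0, 0, 0], [0, np.float64(0.51), np.float64(-2.08)], 2]]
[[[np.float64(0.015), 0, 0], [0, np.float64(0.15), np.float64(-0.51)], 2], [[np.float64(0.036), 0, 0], [0, np.float64(0.38), np.float64(-1.2)], 2], [[np.float64(0.056), 0, 0], [0, np.float64(0.65), np.float64(-1.89)], 2], [[np.float64(0.077), 0, 0], [0, np.float64(0.93), np.float64(-2.56)], 2], [[np.float64(0.098), 0, 0], [0, np.float64(1.25), np.float64(-3.22)], 2], [[np.float64(0.118), 0, 0], [0, np.float64(1.59), np.float64(-3.86)], 2], [[np.float64(0.139), 0, 0], [0, np.float64(1.96), np.float64(-4.49)], 2], [[np.float64(0.159), 0, 0], [0, np.float64(2.36), np.float64(-5.1)], 2], [[np.float64(0.18), 0, 0], [0, np.float64(2.78), np.float64(-5.7)], 2], [[np.float64(0.201), 0, 0], [0, np.float64(3.22), np.float64(-6.28)], 2], [[np.float64(0.221), 0, 0], [0, np.float64(3.69), np.float64(-6.83)], 2], [[np.float64(0.242), 0, 0], [0, np.float64(4.18), np.float64(-7.37)], 2], [[np.float64(0.262), 0, 0], [0, np.float64(4.69), np.float64(-7.89)], 2], [[np.float64(0.283), 0, 0], [0, np.float64(5.22), np.float64(-8.38)], 2], [[np.float64(0.304), 0, 0], [0, np.float64(5.77), np.float64(-8.86)], 2], [[np.float64(0.324), 0, 0], [0, np.float64(6.35), np.float64(-9.3)], 2], [[np.float64(0.345), 0, 0], [0, np.float64(6.93), np.float64(-9.73)], 2], [[np.float64(0.345), 0, 0], [0, np.float64(6.93), np.float64(-9.73)], 2], [[np.float64(0.345), 0, 0], [0, np.float64(6.93), np.float64(-9.73)], 2], [[np.float64(0.345), 0, 0], [0, np.float64(6.93), np.float64(-9.73)], 2]]
```

First a small lift to confirm the catch is open.

Request:
{"op": "apply_moves", "data": {"commands": [[[0,0,0],[0,0.03,-0.25],2],[[0,0,0],[0,0.1,-0.5],2],[[0,0,0],[0,0.15,-0.8],2],[[0,0,0],[0,0.15,-0.8],2],[[0,0,0],[0,0.15,-0.8],2]]}}

```text
time_s: 19.5
ee_pos: [0.6159, 0.0467, 0.1473]
tcp_rot: [-3.138, -0.0, 1.711]
ft_force: [-7.4, -2.8, 0.2]
grip_width: 0.0092
```

Request:
{"op": "apply_moves", "data": {"commands": [[[0,0,0],[0,0.09,-0.43],2],[[0,0,0],[0,0.22,-0.86],2],[[0,0,0],[0,0.36,-1.28],2],[[0,0,0],[0,0.36,-1.28],2],[[0,0,0],[0,0.36,-1.28],2],[[0,0,0],[0,0.36,-1.28],2]]}}

```text
time_s: 20.0
ee_pos: [0.6193, 0.0472, 0.1606]
tcp_rot: [-3.137, -0.0, 1.711]
ft_force: [-8.7, -1.5, 3.1]
grip_width: 0.0092
```

```bash
python3 -c "
from h import *
st(); s=snap('scene')
cv2.imwrite('pics/s2.png',cv2.resize(cv2.cvtColor(s['frame'],cv2.COLOR_RGB2BGR)[130:280,190:350],(640,600),interpolation=cv2.INTER_CUBIC))"
```

```text
{'time_s': 20.0, 'ee_pos': [0.6193, 0.0472, 0.1606], 'tcp_rot': [-3.1372, -0.0001, 1.7109], 'ft_force': [-8.7474, -1.5215, 3.1414], 'grip_width': 0.0092, 'joint_positions': [0.057, 0.4928, 1.6794, -0.0003, 0.9738, -0.083]}
```

View pics/s2.png

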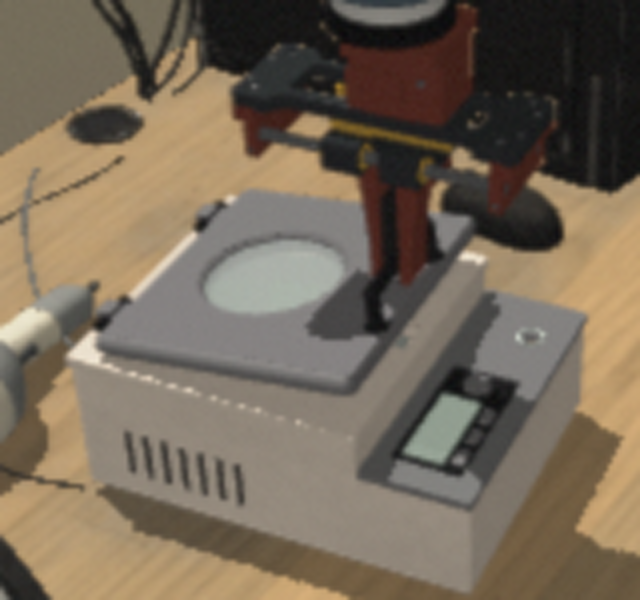

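The lid has lifted (catch open), jaws holding the bar. Continuing the arc to about 45°, leaning the tool half as much.

Request:
{"op": "apply_moves", "data": {"commands": [[[0.015,0,0],[0,0.1,-0.51],2],[[0.036,0,0],[0,0.3,-1.2],2],[[0.056,0,0],[0,0.55,-1.89],2],[[0.077,0,0],[0,0.83,-2.56],2],[[0.098,0,0],[0,1.15,-3.22],2],[[0.118,0,0],[0,1.5,-3.86],2],[[0.139,0,0],[0,1.86,-4.49],2],[[0.159,0,0],[0,2.26,-5.1],2],[[0.18,0,0],[0,2.68,-5.7],2],[[0.18,0,0],[0,2.68,-5.7],2],[[0.18,0,0],[0,2.68,-5.7],2]]}}

```text
time_s: 20.97
ee_pos: [0.647, 0.0514, 0.2189]
tcp_rot: [-2.959, -0.001, 1.711]
ft_force: [-9.0, 0.3, 7.8]
grip_width: 0.0095
```

```bash
python3 -c "
from arc import *
st()
o=env.observe();lean=np.pi-abs(o['tcp_rot'][0]);print(lean)
# remaining rows in the leaned tool frame
t0=.48;a0=.18
for t in np.linspace(.52,.8,8):
  p=d(t)-d(t0); a=.5*(t-t0)
  p=p+.010*np.array([-np.sin(a0+a)+np.sin(a0),-np.cos(a0+a)+np.cos(a0)])
  zt=np.array([-np.sin(a0),-np.cos(a0)]); yt=np.array([np.cos(a0),-np.sin(a0)])
  print(round(a,3),round(p@yt*100,2),round(p@zt*100,2))
"
```

```text
{'time_s': 20.9667, 'ee_pos': [0.647, 0.0514, 0.2189], 'tcp_rot': [-2.9591, -0.0005, 1.7109], 'ft_force': [-8.9657, 0.2699, 7.8476], 'grip_width': 0.0095, 'joint_positions': [0.0671, 0.5499, 1.4423, -0.0131, 1.3315, -0.0688]}
0.18247712953828277
0.02 0.32 -0.63
0.04 0.67 -1.24
0.06 1.04 -1.84
0.08 1.44 -2.43
0.1 1.86 -2.99
0.12 2.3 -3.54
0.14 2.76 -4.07
0.16 3.24 -4.59
```

Request:
{"op": "apply_moves", "data": {"commands": [[[0.02,0,0],[0,0.3,-0.63],2],[[0.04,0,0],[0,0.65,-1.24],2],[[0.06,0,0],[0,1.0,-1.84],2],[[0.08,0,0],[0,1.4,-2.43],2],[[0.1,0,0],[0,1.8,-3.0],2],[[0.12,0,0],[0,2.25,-3.54],2],[[0.14,0,0],[0,2.7,-4.07],2],[[0.16,0,0],[0,3.2,-4.59],2],[[0.16,0,0],[0,3.2,-4.59],2],[[0.16,0,0],[0,3.2,-4.59],2],[[0.16,0,0],[0,3.2,-4.59],2]]}}

```text
time_s: 21.88
ee_pos: [0.6873, 0.0576, 0.2591]
tcp_rot: [-2.802, -0.001, 1.711]
ft_force: [-6.0, 2.4, 6.1]
grip_width: 0.0094
```

Request:
{"op": "apply_moves", "data": {"commands": [[[0,0,0],[0,0,0],12],[[0,0,0],[0,0,0],20],[[0,0,0],[0,0,0],30],[[0,0,0],[0,0,0],36],[[0,0,0],[0,0,0],36],[[0,0,0],[0,0,0],36]]}}

```text
time_s: 22.38
ee_pos: [0.6873, 0.0567, 0.2567]
tcp_rot: [-2.802, -0.0, 1.711]
ft_force: [0.3, 1.0, 0.3]
grip_width: 0.0314
```

Request:
{"op": "apply_moves", "data": {"commands": [[[0,0,0],[0,0,-1],36],[[0,0,0],[0,0,-2.5],36],[[0,0,0],[0,0,-5],36],[[0,0,0],[0,0,-8],36],[[0,0,0],[0,0,-11],36],[[0,0,0],[0,0,-11],36],[[0,0,0],[0,0,-11],36]]}}

```text
time_s: 22.97
ee_pos: [0.7246, 0.0619, 0.363]
tcp_rot: [-2.806, 0.0, 1.711]
ft_force: [1.0, 0.1, -0.9]
grip_width: 0.0316
```

```bash
python3 - <<'E'
from h import *
from arc import d
import pickle
st(); s=snap('scene','s3.png'); t=snap('top','t3.png')
s0=pickle.load(open('s0.pkl','rb'))
# lid check: project predicted handle bar (yaw .14, hinge from shut handle) at angles, darkness along bar
ex=np.array([.99,.14,0]);ey=np.array([-.14,.99,0]);h0=np.array([.6145,.0465,.150])
for cam,im in (('scene',s),('top',t)):
  g=im['frame'].astype(int).max(2)
  for th in (0,.7,.74,.78,.82,.86,.9):
    D=d(th)-d(0); c=h0+ex*D[0]+np.array([0,0,D[1]])
    uv=np.array([proj(im,c+ey*k) for k in np.linspace(-.035,.035,15)]).round().astype(int)
    print(cam,th,uv[7],g[uv[:,1],uv[:,0]].mean().round(0))
# block / lookalike region unchanged?
D=np.abs(s0['top']['frame'].astype(int)-t['frame']).max(2)
for n,(y0,y1,x0,x1) in dict(rod=(235,262,355,381),driver=(245,270,382,405),alikes=(210,235,360,400),alike2=(243,262,335,350),tray=(240,282,245,275),bottle=(230,258,195,222),timer=(228,252,412,442)).items(): print(n,(D[y0:y1,x0:x1]>40).sum())
E
```

```text
{'time_s': 22.9667, 'ee_pos': [0.7246, 0.0619, 0.363], 'tcp_rot': [-2.8062, 0.0003, 1.7108], 'ft_force': [0.991, 0.0752, -0.893], 'grip_width': 0.0316, 'joint_positions': [0.0777, 0.6665, 0.9502, -0.0216, 1.8597, -0.0649]}
scene 0 [290 202] 146.0
scene 0.7 [265 159] 134.0
scene 0.74 [263 157] 127.0
scene 0.78 [261 155] 39.0
scene 0.82 [258 153] 83.0
scene 0.86 [256 151] 107.0
scene 0.9 [254 149] 93.0
top 0 [290 189] 203.0
top 0.7 [285 162] 201.0
top 0.74 [284 160] 202.0
top 0.78 [284 157] 199.0
top 0.82 [284 155] 198.0
top 0.86 [283 152] 209.0
top 0.9 [283 150] 213.0
rod 3
driver 0
alikes 0
alike2 0
tray 1247
bottle 0
timer 0
```

Lid bar matches 0.78 rad in the scene view. The tray difference in the top view is probably the arm in the way; I'll check it in the scene camera, then hand in.

```bash
python3 - <<'E'
from h import *
import pickle
a=pickle.load(open('s0.pkl','rb'))['scene']['frame'].astype(int); b=snap('scene')['frame']
D=np.abs(a-b).max(2)
for n,(y0,y1,x0,x1) in dict(tray=(280,322,318,380),bottle=(305,358,272,308),block=(165,230,355,420)).items(): print(n,(D[y0:y1,x0:x1]>40).sum())
ok=(D[280:322,318:380]>40).sum()<150
if ok: print('closing',env.close_job())
E
```

```text
tray 890
bottle 110
block 1
```

```bash
python3 - <<'E'
from h import *
import pickle
a=pickle.load(open('s0.pkl','rb'))['scene']['frame']; b=snap('scene')['frame']
def om(f):
    h=cv2.cvtColor(f,cv2.COLOR_RGB2HSV)[270:330,300:400]; m=((h[...,0]<13)&(h[...,1]>190)); ys,xs=np.nonzero(m); return m,(m.sum(),xs.mean()+300,ys.mean()+270,xs.min()+300,xs.max()+300,ys.min()+270,ys.max()+270)
m1,i1=om(a);m2,i2=om(b);print(i1,i2,'IoU',(m1&m2).sum()/(m1|m2).sum())
def e(f): return cv2.Canny(f[280:325,315:385],60,150)>0
A=a[280:322,318:380].astype(float);B=b[280:322,318:380].astype(float)
r=(B+1).sum(2)/(A+1).sum(2); print('ratio pct',np.percentile(r,[5,25,50,75,95]).round(2))
print('phase shift',cv2.phaseCorrelate(np.log(A.sum(2)+5),np.log(B.sum(2)+5)))
E
```

```text
(np.int64(129), np.float64(350.9767441860465), np.float64(299.82945736434107), np.int64(324), np.int64(375), np.int64(284), np.int64(320)) (np.int64(186), np.float64(351.81720430107526), np.float64(301.63978494623655), np.int64(323), np.int64(375), np.int64(283), np.int64(321)) IoU 0.3577586206896552
ratio pct [0.57 0.66 0.93 1.   1.01]
phase shift ((0.02990362845194383, 0.5118412486684853), 0.8042878109353708)
```

The tray outline is in the same place (same extents, brightness ratio about 0.6): it is just the arm's shadow. Handing in.

```bash
python3 -c "
from station import env
print(env.observe()['time_s'],env.close_job())"
```

```text
the job is handed in; nothing more can be done
23.1667 None
```

The job is done and handed in at about 23 s of the 70 s allowed.

- **Release:** I took the black flat-grip rod from its end hole and lowered it through the release hole in small steps. It met the key about 29.5 mm down and reached the hard stop about 6 mm further. The readings peaked at about 10.6 N, under the 18 N limit. The force drop at the trip was faint in the noisy readings: about 0.6 to 0.9 N seen, against the 2 N expected. The lid then lifting freely confirmed that the catch was open.
- **Rod:** I put it back in the hole it came from, and the picture taken afterwards shows it standing upright there.
- **Lid:** I swung it up by the handle, let go and withdrew. After release, the scene camera best matched a lid angle of about 0.78 rad (45°). The arm blocked the top camera, so that view could not confirm the angle.
- **Everything else:** The rod, screwdriver, look-alikes, bottle and timer looked unchanged from the start in the top view. The vial tray and the bottle showed picture differences in the scene view. For the tray I traced this to the arm's shadow, because its outline had not moved. I did not trace the smaller one at the bottle. The gripper was clear of the lid, with only noise-level force readings (about 1 N).

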